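# Clear the checking fixture and present the copper lever

### The job

Pick up the scraper block and with it push the four loose copper nubs off the aluminium checking pad into the black catch trough, without touching the nubs with the gripper, and stand the scraper back on the bare table, upright and released. Then pinch the copper offset lever by its arm at its balance point, lift it out of the yellow tray and hold it level about 80 mm above the pad, its round hub over the red ring and its arm pointing out over the vee rest. Finish while still holding it there, still and touching nothing else, and leave the other castings, jar, cup and weight where they stand.

Things in the scene. Friction and masses are not known exactly. Their poses are not given: they have to be found in the camera images.
- fixture: Fixed checking fixture; origin: centre of the pad's underside, on the table; +x roughly away from the robot. Aluminium pad 150 x 150 mm (x, y from -75 to 75), top 30 mm above the table. Along its +x edge a black catch trough: inside x 75 to 155, y -80 to 80 mm, floor 4 mm, rims 24 mm above the table. Dark vee rest beside the +y edge; nothing rises above the pad on its other sides.
- hub_mark (a point): Centre of the red ring (44 mm across) painted on the pad's top, at (0, -45, 30) mm in the fixture's frame; same axes as the fixture.
- vee_rest (a point): Bottom of the notch of the dark steel vee rest at (0, 105, 36) mm in the fixture's frame; the rest is 50 mm long in x, 24 mm wide in y, its two horns reach 48 mm above the table.
- trough (a point): Centre of the catch trough's inner floor, at (115, 0, 4) mm in the fixture's frame.
- scraper: Loose scraper block standing upright on the table, about 0.24 kg, both sides alike. Origin: centre of its underside; z up. Rubber foot 24 (x) x 120 (y) x 16 mm tall; wooden flange 28 x 120 mm from 16 to 26 mm height; pale wooden grip 26 mm thick (x), 85 mm long (y), from 26 to 66 mm height. The long faces (across x) push.
- nub0: Loose copper nub (sprue cut-off), a small rounded block 16 x 13 x 10 mm, 16 g, lying on the pad at the start. Origin: centre of its underside as built.
- nub1: Loose copper nub (sprue cut-off), a small rounded block 14 x 14 x 9 mm, 16 g, lying on the pad at the start. Origin: centre of its underside as built.
- nub2: Loose copper nub (sprue cut-off), a small rounded block 18 x 12 x 9 mm, 16 g, lying on the pad at the start. Origin: centre of its underside as built.
- nub3: Loose copper nub (sprue cut-off), a small rounded block 15 x 15 x 11 mm, 16 g, lying on the pad at the start. Origin: centre of its underside as built.
- tray: Fixed yellow tray with pale liner, 330 x 330 mm, walls 5 mm thick and 28 mm tall, inner floor 5 mm above the table. Origin: centre of its underside.
- lever: Loose copper offset lever lying flat in the tray, 0.4 to 0.65 kg, 246 mm long. Origin: on its underside right under its centre of mass; x along the arm from hub to eye, z up. Heavy hub 44 mm across, 44 tall, axis at x = -73 mm; eye boss 28 mm across, 36 tall, axis at x = +137 mm; both undersides at z = 0. Straight arm between them, 18 mm wide (y), 18 to 34 mm above the underside.
- lever_balance (a point): The lever's balance point: middle of the arm's section, 73 mm from the hub's axis, 26 mm above the underside (the middle of the lever's length is 28 mm nearer the eye). Grasp centred within 20 mm of it along the arm counts as held by the balance point.
- lever_hub (a point): Centre of the hub's underside.
- lever_eye (a point): Centre of the eye boss's underside.
- bell: Bystander: small copper bell casting, 42 mm across, 46 mm tall, upright in the yellow tray. Origin: centre of its underside.
- finial: Bystander: small copper finial casting, 36 mm across, 46 mm tall, upright in the yellow tray. Origin: centre of its underside.
- plinth: Bystander: small square copper plinth casting, 36 mm square, 40 mm tall, in the yellow tray. Origin: centre of its underside.
- jar: Bystander: amber jar with a blue lid, 60 mm across, 85 mm tall, toward the rear of the table. Origin: centre of its underside.
- cup: Bystander: white cup, 70 mm across, 70 mm tall, toward the rear of the table. Origin: centre of its underside.
- weight: Bystander: brass weight with a knob, 52 mm across, 58 mm tall, toward the rear of the table. Origin: centre of its underside.
Things that resemble listed ones, but are neither listed nor needed, are in the scene too. What is shaped like the scraper but turquoise is not meant.

How it is judged:
On the way, in this order (a step that is already met when the one before it is completed fails the run):
1. all four nubs lie in the catch trough (x of nub0 in the frame of fixture between 0.075 and 0.157 m and y of nub0 in the frame of fixture between -0.083 and 0.083 m and z of each of nub0, nub1, nub2, nub3 in the frame of fixture below 0.029 m and x of nub1 in the frame of fixture between 0.075 and 0.157 m and y of nub1 in the frame of fixture between -0.083 and 0.083 m and x of nub2 in the frame of fixture between 0.075 and 0.157 m and y of nub2 in the frame of fixture between -0.083 and 0.083 m and x of nub3 in the frame of fixture between 0.075 and 0.157 m and y of nub3 in the frame of fixture between -0.083 and 0.083 m), for 0.2 s.
2. the scraper stands released on the table, off the fixture (height (world z) of scraper below 0.01 m and angle between scraper's own z axis and vertical below 0.15 rad and contact force between the fingers and scraper below 0.1 N and contact force between scraper and fixture below 0.1 N and linear speed of scraper below 0.03 m/s), for 0.2 s.
3. the lever is lifted clear of the tray in the gripper (contact force between the fingers and lever above 1 N and contact force between lever and tray below 0.1 N and height (world z) of lever above 0.04 m), for 0.2 s.
At the end, for the whole second after the job is handed in: Nubs in the trough; scraper upright on the table, released, off the fixture; lever gripped within 20 mm of balance along the arm, level to 0.1 rad, underside 40-120 mm above the pad, hub within 25 mm of the ring in x and y, arm toward the vee rest to 0.17 rad, at rest, touching nothing else (all of step 1 and all of step 2 and contact force between the fingers and lever above 2 N and contact force between lever and fixture below 0.1 N and contact force between lever and tray below 0.1 N and angle between lever's own z axis and vertical below 0.1 rad and z of lever in the frame of fixture between 0.07 and 0.15 m and x of lever_hub in the frame of hub_mark between -0.025 and 0.025 m and y of lever_hub in the frame of hub_mark between -0.025 and 0.025 m and angle between the x axis of lever and the y axis of fixture, either way round below 0.17 rad and y of lever_eye in the frame of fixture above 0.1 m and x of the grasp point in the frame of lever between -0.02 and 0.02 m and linear speed of lever below 0.03 m/s and angular speed of lever below 0.15 rad/s); the arm keeps its last pose, push and grip.
It fails at once if the gripper or arm touches a nub (contact force between any of the fingers, the arm and nub0 above 0.5 N or contact force between any of the fingers, the arm and nub1 above 0.5 N or contact force between any of the fingers, the arm and nub2 above 0.5 N or contact force between any of the fingers, the arm and nub3 above 0.5 N).
It fails at once if a bystander casting, jar, cup or weight is moved by more than 20 mm (distance of any of bell, finial, plinth, jar, cup, weight from where it was at the start of the episode above 0.02 m).
It also fails if it takes over 58 s, if anything falls off the work surface, if the arm or the gripper's body presses on something with over 40 N, if the wrist force passes 120 N, or if a joint passes its speed limit or range.

### The arm

A 7-joint arm with a two-finger parallel gripper is mounted at the origin on the work surface. World frame = base frame: x ahead of the robot, y to its left, z up, the work surface at z = 0. Lengths are in m, angles in rad, forces in N, time in s.
With the tool pointing down it reaches from about 0.4 to 0.925 m from the base axis. Payload 4.1 kg.
Tool frame: the origin (TCP) lies at the very end of the fingers, on their centre line; the grasp point (between the pads) lies 19 mm behind it; z points along the fingers, y is the line along which they close (so a half turn about z gives the same grasp; the last joint's range is limited). The gripper opens to 85 mm and grips with 20 to 120 N. Pads are 22 mm wide; open, the fingers measure 114 mm over their backs; the gripper's body (76 mm by 85 mm) begins 54 mm behind the grasp point. The pads swing forward as they close: fully open they stand 13 mm farther back than shut.
Start: joints at [-1.206, 0.398, 0.045, 1.537, -0.019, 1.207, -0.051], TCP at [0.291, 0.581, 0.231] pointing down, gripper open.
Joint ranges: [-2.82, 2.82], [-0.49, 2.23], [-1.37, 1.46], [0, 2.46], [-1.36, 4.5], [0.23, 2], [-2.94, 2.94]. Speed limits (rad/s): [2.57, 2.57, 3.14, 3.14, 3.14, 3.14, 3.14].

### API

Orientations are given as a unit quaternion [w, x, y, z].
In Python, from plant import sense, capture, calibration, ctrl gives the robot as it stands.
- The arm moves only by the tool apply_moves, never from a script. Its argument "steps" is a list that holds one entry, the list of rows, each a list of 4 numbers: the shift along the tool's x, y, z in m, then the turn about the tool's z in rad. In form: [[[dx, dy, dz, spin], ...]]. A call has 1 to 8 rows; each row shifts and turns the commanded pose from where the row before left it, along the tool's axes as they then stand; what a row does not reach is not made up. A row lasts 1/12 s, in which the tool goes at most 41.7 mm and 7.16 degrees, less where a joint would pass 70% of its speed; a pose out of reach is approached as far as the arm can. A call is refused whole if a number of a shift passes 0.0417 or a number of a turn 0.125, either way. A call with a gripper value outside its range is refused whole. "gripper" is the opening in per cent of the stroke, from 0 (shut) to 100 (fully open), set as the call begins (left out, the last holds). The fingers move at their own pace and stop on an object; "squeeze" is the grip in N (left out, the last holds). Time passes only in rows, so rows that do not move let the fingers close. It gives the time, the measured TCP pose, the force, the opening and the grip force at its end, in the units of the state.
- sense(): the state, without advancing time (a new reading comes with each control period).
- capture(name): name is "scene" or "top" or "wrist"; returns the picture (420x560x3 uint8, blue, green, red); there is no depth.
- calibration(name): a dict with "fovy" (degrees; the focal length in pixels is half the picture's height over the tangent of half this angle, whatever the lens; pixels are square), "cx", "cy" (the principal point, pixels), "k1" (the pictures are not rectified: a ray, as slopes to the right and down, at radius r is drawn at 1 + k1 r^2 times it, then the intrinsics apply), "world_to_cam" (4x4, takes a point from world to camera coordinates). Camera axes: x right, y down, z forward; pixel columns grow to the right and rows downward; lengths in m; the calibration is good to about 2 mm. A picture is of the moment at which its call begins: read the wrist's pose just before it. calibration takes no time and is no camera call; for the wrist camera it gives the pose at the moment of the call.
- ctrl.finish_job(): hands the job in; it is judged then, once.
The state is a dict: "t": time; "joint_positions": joint angles; "dq": joint speeds; "joint_torque": joint torques, N m; "eef_pos": TCP position; "eef_rot": TCP orientation; "force": force on the tool from outside, world axes, zero at the start; "moment": the same for the moment, N m; "gripper_width": opening from 0.0 (shut) to 1.0 (fully open); "finger_force": force on a finger pad.
Only numpy, scipy, OpenCV 4.12 (cv2) and the standard library are available. Lean on these libraries where they do the work, as an engineer would, in place of code of your own. Each camera call takes 0.05 s, during which the arm holds its last target. There are 200 camera calls.

## Working session

There is one attempt and no reset: what is moved stays moved. The work goes in short steps, Python scripts to look and compute and a tool call to move; the robot and the scene stay as the last step left them, time stands still between calls to the robot, and variables do not carry over. Pictures are saved under pics/ and viewed, at most 10 in all, crops included, and the job is handed in when it is done.

Besides the shell and the picture viewer there is one more tool, called after "Emit:" in YAML: its name, and indented under it one key for each argument. apply_moves: Moves the arm, as the interface text tells. Its arguments: {"type":"object","properties":{"steps":{"type":"array"},"gripper":{"type":"number"},"squeeze":{"type":"number"}},"required":["steps"]}

```bash
mkdir -p pics
cat > h.py <<'E'
import numpy as np, cv2
from plant import sense, capture, calibration, ctrl
def intr(c):
    f=210/np.tan(np.radians(c["fovy"])/2); return f,c["cx"],c["cy"],c["k1"],np.array(c["world_to_cam"])
def ray(c,u,v):
    f,cx,cy,k,T=intr(c); K=np.array([[f,0,cx],[0,f,cy],[0,0,1.]])
    p=cv2.undistortPoints(np.array([[[u,v]]],float),K,np.array([k,0,0,0,0.]))[0,0]
    R=T[:3,:3]; return -R.T@T[:3,3], R.T@np.array([p[0],p[1],1])
def onz(c,u,v,z):
    o,d=ray(c,u,v); return o+d*(z-o[2])/d[2]
def proj(c,P):
    f,cx,cy,k,T=intr(c); q=T[:3,:3]@np.array(P,float)+T[:3,3]; s=q[:2]/q[2]
    s=s*(1+k*(s@s)); return f*s+[cx,cy]
E
python3 - <<'E'
from h import *
for n in ("top","scene"):
    im=capture(n); cv2.imwrite(f"pics/{n}0.png",im); c=calibration(n); print(n,c["fovy"],c["k1"],intr(c)[4][:3].round(3).tolist())
s=sense(); print(s["t"],s["eef_pos"],s["eef_rot"],s["gripper_width"],s["force"])
E
```

```text
top 45.86071316570306 -0.0101580452626803 [[0.024, -0.999, -0.031, 0.022], [-0.983, -0.018, -0.18, 0.581], [0.18, 0.035, -0.983, 1.047]]
scene 54.63676392862741 -0.056566561570939713 [[-0.896, 0.444, 0.018, 0.534], [0.343, 0.716, -0.608, -0.178], [-0.283, -0.539, -0.794, 1.393]]
0.1 [0.29051399 0.58082614 0.23032688] [-1.41311780e-04  2.29793938e-01  9.73238884e-01 -8.95129421e-04] 0.9987271691019228 [ 0.63459195 -0.32107932 -0.51801364]
```

View pics/top0.png

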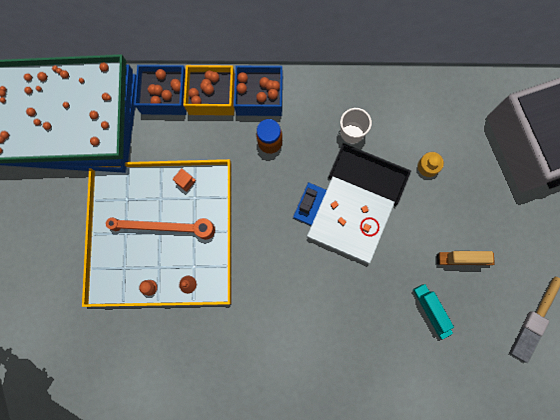

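View pics/scene0.png

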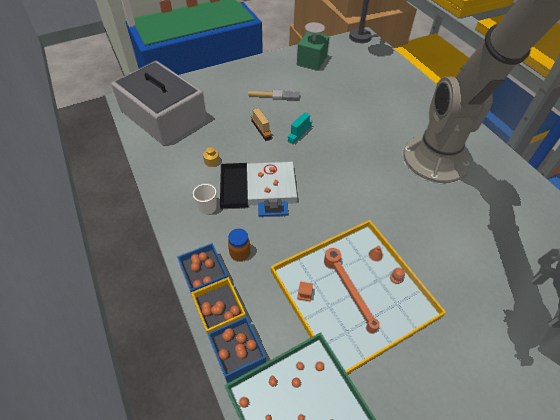

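The top view shows the pad near (352,220) with the trough above it at (370,175), the vee rest at (309,203) and the ring at (370,227). The lever runs from its hub (203,229) to its eye (112,224). The bell, finial and plinth are at about (188,284), (148,288) and (184,180).

Scraper candidates are the wooden block (466,258), the turquoise block (433,312, excluded by the description) and the brush with a wooden handle (535,320). I choose the wooden block and will check it in a close crop.

Run:
```python
from h import *
im=cv2.imread("pics/top0.png"); c=calibration("top")
cv2.imwrite("pics/crop_sc.png",cv2.resize(im[130:350,280:520],None,fx=3.3,fy=2.7*1.0,interpolation=cv2.INTER_CUBIC)[:600,:800])
hsv=cv2.cvtColor(im,cv2.COLOR_BGR2HSV)
def cc(m,x0,y0,x1,y1,amin=8):
    w=np.zeros_like(m); w[y0:y1,x0:x1]=m[y0:y1,x0:x1]
    return [k for k in cv2.findContours(w,cv2.RETR_EXTERNAL,cv2.CHAIN_APPROX_NONE)[0] if cv2.contourArea(k)>=amin]
# pad (white), fill
m=((hsv[...,1]<40)&(hsv[...,2]>185)).astype(np.uint8)*255
m=cv2.morphologyEx(m,cv2.MORPH_CLOSE,np.ones((15,15)))
for k in cc(m,295,165,410,270,500):
    r=cv2.minAreaRect(k); b=cv2.boxPoints(r)
    W=np.array([onz(c,*p,.03) for p in b]); print("pad",r,W[:,:2].round(4).tolist(),"ctr",W.mean(0).round(4),"sides",np.linalg.norm(np.diff(W,axis=0),axis=1).round(4))
# red ring
m=(((hsv[...,0]<5)|(hsv[...,0]>174))&(hsv[...,1]>150)).astype(np.uint8)*255
for k in cc(m,355,210,390,245,60):
    e=cv2.fitEllipse(k); print("ring",e, onz(c,*e[0],.03).round(4))
m=((hsv[...,0]<18)&(hsv[...,1]>90)).astype(np.uint8)*255
for k in cc(m,322,195,378,235,8):
    r=cv2.minAreaRect(k); print("cop",r,onz(c,*r[0],.035).round(4))
m=((hsv[...,0]>8)&(hsv[...,0]<28)&(hsv[...,1]>60)).astype(np.uint8)*255
for k in cc(m,425,240,505,275,50):
    r=cv2.minAreaRect(k); print("scr",r,cv2.boxPoints(r).tolist())
m=((hsv[...,0]<18)&(hsv[...,1]>90)).astype(np.uint8)*255
for k in cc(m,95,165,225,300,50):
    print("tray",cv2.boundingRect(k),cv2.minAreaRect(k))
```

```text
pad ((350.90521240234375, 218.887939453125), (68.01673126220703, 65.7845230102539), 23.198591232299805) [[0.5268, -0.0327], [0.6671, -0.0901], [0.6071, -0.2308], [0.4699, -0.1714]] ctr [ 0.5677 -0.1313  0.03  ] sides [0.1516 0.153  0.1496]
ring ((369.2091064453125, 226.5861358642578), (17.403654098510742, 18.341983795166016), 113.65390014648438) [ 0.5501 -0.1722  0.03  ]
cop ((368.5, 225.5), (17.0, 17.0), 90.0) [ 0.5518 -0.1699  0.035 ]
cop ((341.5, 221.00001525878906), (7.77817440032959, 4.949747562408447), 45.0) [ 0.5608 -0.1099  0.035 ]
cop ((364.0, 209.0), (6.0, 6.0), 90.0) [ 0.589  -0.1602  0.035 ]
cop ((334.2500305175781, 204.25003051757812), (4.949747085571289, 7.071067810058594), 45.0) [ 0.5987 -0.0936  0.035 ]
scr ((466.0, 257.5), (55.99999237060547, 12.999998092651367), -0.0) [[438.0, 264.0], [438.0, 251.0], [494.0, 251.0], [494.0, 264.0]]
tray (139, 280, 18, 16) ((148.25, 287.2500305175781), (16.26345443725586, 15.55634880065918), 45.0)
tray (180, 276, 17, 17) ((188.0, 284.0), (16.0, 16.0), 90.0)
tray (106, 218, 109, 22) ((160.22802734375, 224.16903686523438), (108.55789184570312, 20.802871704101562), 5.587243556976318)
tray (173, 168, 23, 24) ((183.60655212402344, 179.67213439941406), (18.949460983276367, 15.364425659179688), 39.80556869506836)
```

View pics/crop_sc.png

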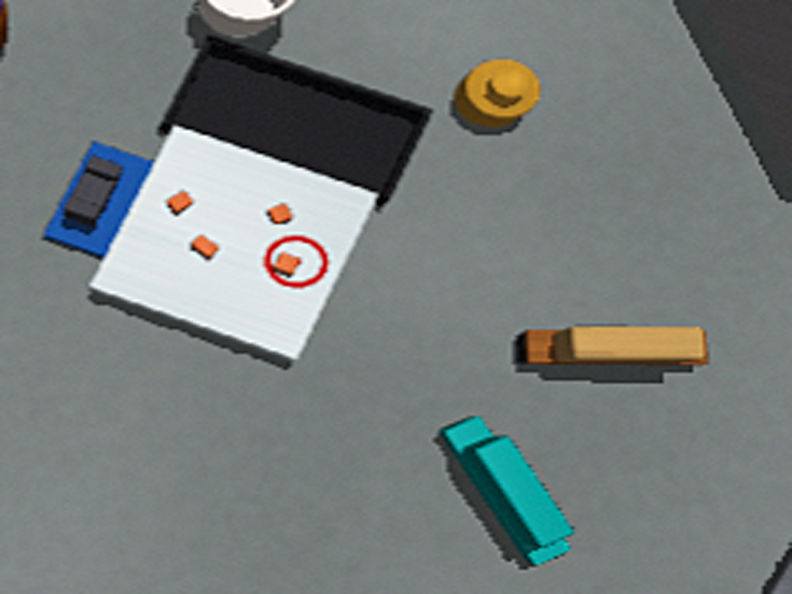

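The crop shows the wooden block with its rubber foot visible at its left end, and grip-top corners at about (453,251) to (494,264). Its length of about 85 mm matches the scraper, so the choice holds. The nubs are at about (334,204), (341,221), (364,209) and (367,228).

Emit:
apply_moves:
  steps:
    - [[0,0,0,0.123],[0,0,0,0.123],[0,0,0,0.123],[0,0,0,0.123],[0,0,0,0.123],[0,0,0,0.123],[0,0,0,0.123],[0,0,0,0.123]]

```text
t: 0.77
eef_pos: [0.2906, 0.581, 0.2307]
eef_rot: [0.0, 0.665, 0.747, -0.001]
force: [-0.3, 0.4, -0.2]
gripper_width: 1.002
finger_force: 0.0
```

Run:
```python
from h import *
c=calibration("top")
for p in [(453.3,251.1),(494,251.1),(453.3,263),(494,263),(473.6,257)]: print(onz(c,*p,.066).round(4))
for n,p in dict(hub=(203.5,229),eye=(112,224)).items(): print(n,onz(c,*p,.05 if n=="hub" else .041).round(4))
for n,p in dict(bell=(188,284),fin=(148.2,287.2),pl=(183.6,179.7)).items(): print(n,onz(c,*p,.04).round(4))
```

```text
[ 0.4951 -0.345   0.066 ]
[ 0.4968 -0.4311  0.066 ]
[ 0.4697 -0.344   0.066 ]
[ 0.4715 -0.4298  0.066 ]
[ 0.4834 -0.3874  0.066 ]
hub [0.5347 0.1965 0.05  ]
eye [0.5434 0.4063 0.041 ]
bell [0.4136 0.2264 0.04  ]
fin [0.4046 0.3142 0.04  ]
pl [0.6488 0.2498 0.04  ]
```

Emit:
apply_moves:
  steps:
    - [[0,0,0,0.123],[-0.033,0.024,0,0],[-0.033,0.024,0,0],[-0.033,0.024,0,0],[-0.033,0.024,0,0],[-0.033,0.024,0,0],[-0.033,0.024,0,0],[-0.033,0.024,0,0]]

```text
t: 1.43
eef_pos: [0.4593, 0.3485, 0.2311]
eef_rot: [-0.0, 0.707, 0.707, -0.0]
force: [0.8, -0.5, -0.3]
gripper_width: 1.002
finger_force: 0.0
```

Emit:
apply_moves:
  steps:
    - [[-0.04,0,0,0],[-0.04,0,0,0],[-0.04,0,0,0],[-0.04,0,0,0],[-0.04,0,0,0],[-0.04,0,0,0],[-0.04,0,0,0],[-0.04,0,0,0]]

```text
t: 2.1
eef_pos: [0.4581, 0.0285, 0.2311]
eef_rot: [-0.0, 0.707, 0.707, 0.0]
force: [0.9, 0.6, -0.3]
gripper_width: 1.0
finger_force: 0.0
```

Emit:
apply_moves:
  steps:
    - [[-0.04,0,0,0],[-0.04,0,0,0],[-0.04,0,0,0],[-0.04,0,0,0],[-0.04,0,0,0],[-0.04,0,0,0],[-0.04,0,0,0],[-0.04,0,0,0]]

```text
t: 2.77
eef_pos: [0.4584, -0.2911, 0.231]
eef_rot: [-0.0, 0.707, 0.707, 0.0]
force: [0.7, -0.1, 0.9]
gripper_width: 1.001
finger_force: 0.0
```

Emit:
apply_moves:
  steps:
    - [[-0.032,0.008,0,0],[-0.032,0.008,0,0],[-0.032,0.009,0,0],[0,0,0,0]]

```text
t: 3.1
eef_pos: [0.4827, -0.3923, 0.2306]
eef_rot: [0.002, 0.709, 0.705, -0.003]
force: [-0.1, -1.3, -0.1]
gripper_width: 0.999
finger_force: 0.0
```

Run:
```python
from h import *
c=calibration("wrist"); im=capture("wrist"); cv2.imwrite("pics/w1.png",im)
print(sense()["eef_pos"], proj(c,[.483,-.387,.066]))
for p in [(.4965,-.345,.066),(.4965,-.43,.066),(.4705,-.43,.066),(.4705,-.345,.066)]: print(proj(c,p).round(1))
```

```text
[ 0.48253822 -0.38910551  0.23044445] [285.10989873 190.1963549 ]
[298.1 149.9]
[297.6 228.4]
[274.  228.6]
[272.6 150.1]
```

View pics/w1.png

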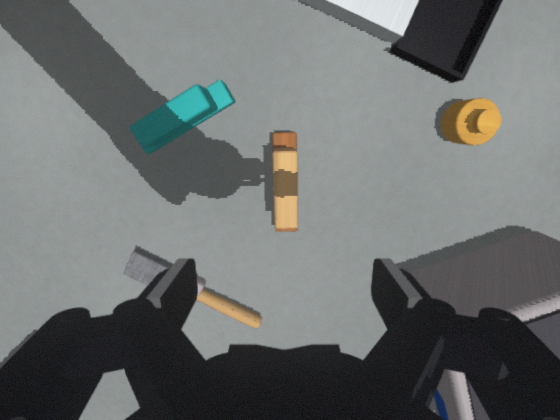

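The wrist picture shows the scraper grip with corners at about (273,152) to (298,230), within 2 px of the prediction, and nothing within finger reach. The turquoise block is clear at (185,118).

Emit:
apply_moves:
  steps:
    - [[0.002,0.0005,0.035,-0.02],[0,0,0.035,0],[0,0,0.035,0],[0,0,0.035,0],[0,0,0.035,0],[0,0,0.022,0],[0,0,0,0]]

```text
t: 3.73
eef_pos: [0.4815, -0.3786, 0.0291]
eef_rot: [-0.006, 0.699, 0.715, -0.0]
force: [0.4, 0.5, 0.1]
gripper_width: 0.999
finger_force: 0.0
```

Emit:
apply_moves:
  steps:
    - [[0,0,0,0],[0,0,0,0],[0,0,0,0],[0,0,0,0],[0,0,0,0],[0,0,0,0],[0,0,0,0],[0,0,0,0]]
  gripper: 0
  squeeze: 60

```text
t: 4.4
eef_pos: [0.4851, -0.3841, 0.0359]
eef_rot: [0.001, 0.7, 0.714, 0.001]
force: [-1.1, 1.5, 6.7]
gripper_width: 0.293
finger_force: 59.5
```

Emit:
apply_moves:
  steps:
    - [[0,0,-0.02,0],[0,0,-0.04,0],[0,0,-0.04,0],[0.03,0.006,0,0],[0.038,0.007,0,0],[0.038,0.007,0,0],[0.038,0.007,0,0],[0.038,0.007,0,0]]

```text
t: 5.07
eef_pos: [0.5143, -0.199, 0.1342]
eef_rot: [-0.0, 0.7, 0.714, 0.0]
force: [1.7, 0.4, -2.1]
gripper_width: 0.296
finger_force: 59.7
```

Emit:
apply_moves:
  steps:
    - [[0.038,0.007,0,0],[0.038,0.007,0,0],[0.014,0,0,0.1],[0,0,0,0.11],[0,0,0,0.11],[0,0,0,0.1],[0,0,0,0],[0,0,0,0]]

```text
t: 5.73
eef_pos: [0.5266, -0.1106, 0.1341]
eef_rot: [-0.0, 0.833, 0.554, -0.0]
force: [0.8, 0.2, -2.0]
gripper_width: 0.292
finger_force: 59.6
```

Run:
```python
from h import *
s=sense(); c=calibration("wrist"); im=capture("wrist"); cv2.imwrite("pics/w2.png",im)
print(s["eef_pos"],s["eef_rot"],s["gripper_width"],s["force"])
t=np.radians(-23);F=np.array([.568,-.131]);X=np.array([np.cos(t),np.sin(t)]);Y=np.array([-X[1],X[0]])
for f in [(-75,-75),(-75,75),(75,75),(75,-75),(0,-45)]:
    w=F+(X*f[0]+Y*f[1])/1000; print(f,proj(c,[*w,.03]).round(1))
```

```text
[ 0.52657409 -0.11055811  0.13413611] [-1.16370527e-04  8.32767135e-01  5.53623388e-01 -1.72683176e-04] 0.2922236157664509 [ 0.82315138  0.16520251 -1.96953228]
(-75, -75) [254.2 290.2]
(-75, 75) [249.7 124.6]
(75, 75) [434.  126.2]
(75, -75) [412. 290.]
(0, -45) [335.3 261.4]
```

View pics/w2.png

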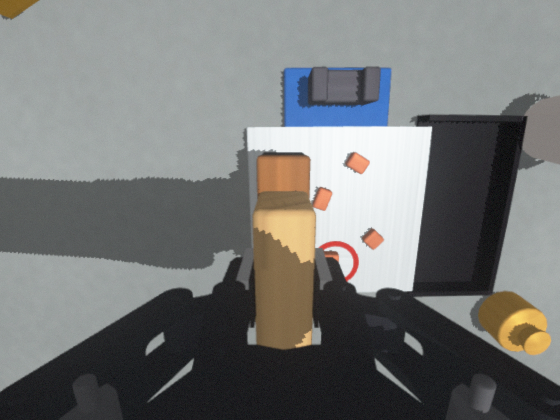

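The picture shows the pad corners at (249,127) and (432,126), 1–2 px from prediction, and the ring at about (337,262). The nubs are at (357,162), (322,198), (373,239) and one half hidden at (331,257). The scraper's far end is at about (258–309,154).

```bash
cat >> h.py <<'E'
t=np.radians(-23);F=np.array([.568,-.131]);X=np.array([np.cos(t),np.sin(t)]);Y=np.array([-X[1],X[0]])
def fix(w): d=np.array(w)[:2]-F; return (1000*np.array([d@X,d@Y])).round(1)
E
python3 - <<'E'
from h import *
c=calibration("wrist"); im=cv2.imread("pics/w2.png"); hsv=cv2.cvtColor(im,cv2.COLOR_BGR2HSV)
m=((hsv[...,0]<14)&(hsv[...,1]>110)&(hsv[...,2]>120)).astype(np.uint8)*255; m[:,:312]=0; m[:140]=0;m[280:]=0;m[:,412:]=0
for k in cv2.findContours(m,cv2.RETR_EXTERNAL,cv2.CHAIN_APPROX_NONE)[0]:
    if cv2.contourArea(k)<15: continue
    print(cv2.boundingRect(k),[fix(onz(c,*p,.037)).tolist() for p in cv2.boxPoints(cv2.minAreaRect(k))])
s=sense(); print("tcp",fix(s["eef_pos"]))
b=.134-.034
for p in [(258,154),(309,154)]: print("flange end",fix(onz(c,*p,b+.026)))
for p in [(249.5,127),(432,126),(248,290)]: print("pad",fix(onz(c,*p,.03)))
R=c["world_to_cam"]; print(-np.array(R)[:3,:3].T@np.array(R)[:3,3])
E
```

```text
(325, 252, 14, 9) [[-11.5, -36.3], [-9.9, -30.3], [2.0, -34.4], [0.5, -40.5]]
(320, 241, 39, 39) [[-15.9, -27.4], [0.0, -13.2], [26.5, -45.4], [10.4, -60.7]]
(364, 231, 19, 18) [[22.3, -20.9], [30.3, -11.7], [39.4, -20.5], [31.4, -29.9]]
(313, 188, 19, 22) [[-23.6, 9.8], [-17.4, 25.7], [-7.2, 21.4], [-13.2, 5.2]]
(347, 153, 22, 20) [[3.1, 44.4], [9.1, 54.2], [21.8, 46.3], [15.9, 36.3]]
tcp [-46.    2.6]
flange end [-60.4  59.7]
flange end [-34.6  59.7]
pad [-75.1  73.1]
pad [73.4 75.1]
pad [-80.8 -74.9]
[ 0.55284999 -0.0458088   0.27782854]
```

Emit:
apply_moves:
  steps:
    - [[0.003,0,0.02,0],[0,0,0.025,0],[0,0,0.015,0],[0,0,0.006,0],[0,0,0,0],[0,0,0,0]]

```text
t: 6.28
eef_pos: [0.5285, -0.1084, 0.0688]
eef_rot: [0.0, 0.833, 0.553, 0.0]
force: [-0.3, -1.3, -1.7]
gripper_width: 0.292
finger_force: 59.6
```

Emit:
apply_moves:
  steps:
    - [[0,0,0.0015,0],[0,0.004,0,0],[0,0.008,0,0],[0,0.01,0,0],[0,0.01,0,0],[0,0.01,0,0],[0,0.01,0,0],[0,0.01,0,0]]

```text
t: 6.95
eef_pos: [0.5862, -0.1326, 0.0667]
eef_rot: [-0.0, 0.833, 0.553, -0.0]
force: [-1.0, 0.2, -1.5]
gripper_width: 0.291
finger_force: 59.7
```

Run:
```python
from h import *
s=sense(); print(fix(s["eef_pos"]),s["eef_pos"],s["eef_rot"]); c=calibration("wrist"); im=capture("wrist"); cv2.imwrite("pics/w3.png",im)
```

```text
[17.4  5.6] [ 0.58617251 -0.13259786  0.06669538] [-5.68348612e-05  8.33463920e-01  5.52573868e-01 -1.01250943e-04]
```

View pics/w3.png

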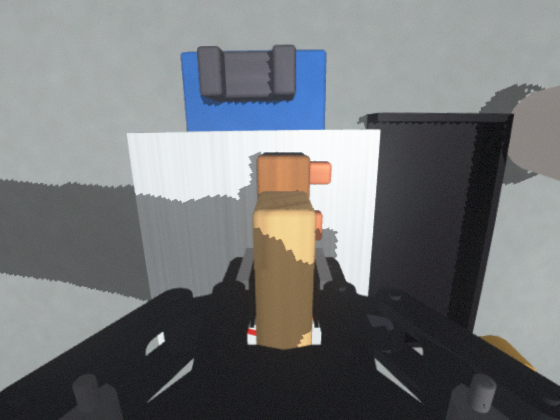

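The picture shows the nubs riding on the foot's front, with the outermost at (320,172) inside the blade end at row 154. I'll continue the push.

Emit:
apply_moves:
  steps:
    - [[0,0.009,0,0],[0,0.01,0,0],[0,0.01,0,0],[0,0.01,0,0],[0,0.01,0,0],[0,0.01,0,0],[0,0.008,0,0],[0,0,0,0]]

```text
t: 7.67
eef_pos: [0.6488, -0.1591, 0.0669]
eef_rot: [0.001, 0.833, 0.553, 0.001]
force: [-0.1, -0.7, -1.6]
gripper_width: 0.295
finger_force: 59.7
```

Run:
```python
from h import *
s=sense(); print(fix(s["eef_pos"])); a=capture("wrist")
b=capture("top"); cv2.imwrite("pics/t4.png",np.hstack([a[60:400,250:530],cv2.resize(b[130:250,290:420],None,fx=2.83,fy=2.83)[:340]]))
```

```text
[85.4  5.7]
```

View pics/t4.png

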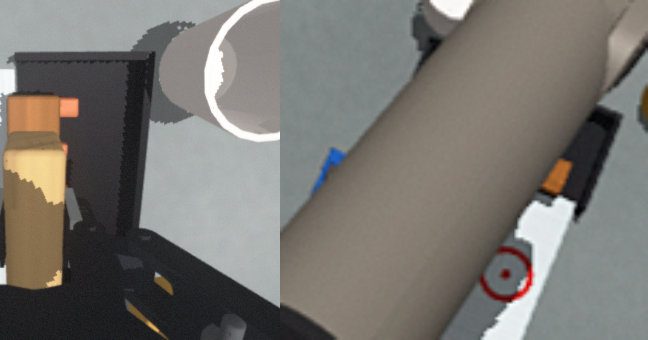

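The wrist crop shows the blade well over the trough, with nubs at its foot at about (68,107) in the crop. I'll lift away, carry the scraper toward the free table and check the trough.

Emit:
apply_moves:
  steps:
    - [[0,0,-0.02,0],[0,0,-0.03,0],[0,0,-0.03,0],[-0.04,-0.01,0,0],[-0.04,-0.01,0,0],[-0.04,-0.01,0,0],[-0.04,-0.01,0,0],[-0.04,-0.01,0,0]]

```text
t: 8.43
eef_pos: [0.521, -0.3235, 0.1469]
eef_rot: [-0.0, 0.833, 0.553, 0.0]
force: [1.1, -0.8, -2.7]
gripper_width: 0.29
finger_force: 59.7
```

Emit:
apply_moves:
  steps:
    - [[-0.04,-0.009,0,0],[0,0,0,0],[0,0,0,0],[0,0,0,0]]

```text
t: 8.77
eef_pos: [0.4988, -0.3557, 0.1467]
eef_rot: [-0.001, 0.834, 0.552, 0.001]
force: [1.1, 0.5, -2.7]
gripper_width: 0.295
finger_force: 59.6
```

Run:
```python
from h import *
s=sense(); print(s["eef_pos"],s["force"]); im=capture("top"); c=calibration("top")
cv2.imwrite("pics/t5.png",cv2.resize(im[130:280,290:490],None,fx=4,fy=4))
hsv=cv2.cvtColor(im,cv2.COLOR_BGR2HSV)
m=((hsv[...,0]<16)&(hsv[...,1]>110)&(hsv[...,2]>60)).astype(np.uint8)*255; w=m*0; w[140:260,300:415]=m[140:260,300:415]
for k in cv2.findContours(w,cv2.RETR_EXTERNAL,cv2.CHAIN_APPROX_NONE)[0]:
    if cv2.contourArea(k)>4:
        u=k[:,0].mean(0); print(u,cv2.contourArea(k),fix(onz(c,*u,.01)))
```

```text
[ 0.49881929 -0.35569114  0.14667873] [ 1.10204886  0.5391381  -2.69839621]
[369.26415094 226.32075472] 263.5 [  4.2 -46.4]
[384.         184.40909091] 38.0 [108.6 -39.9]
[372.45 181.7 ] 32.0 [103.8 -13.2]
[360. 177.] 35.0 [102.5  17.4]
[347.28571429 169.61904762] 32.5 [106.9  51.1]
```

View pics/t5.png

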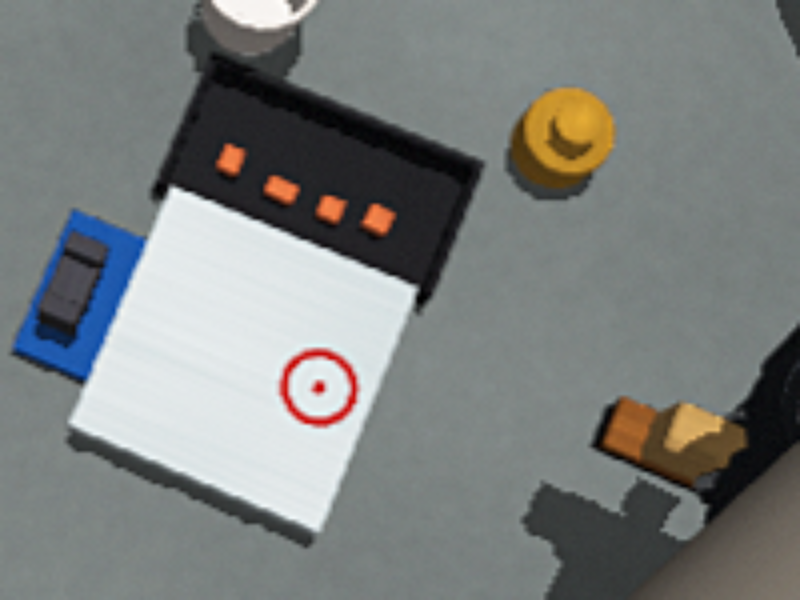

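All four nubs lie in the trough, at crop positions (231,160), (282,190), (331,208) and (379,219), and the pad is bare. Next I set the scraper down.

Emit:
apply_moves:
  steps:
    - [[0,0,0.03,0],[0,0,0.035,0],[0,0,0.025,0],[0,0,0.012,0],[0,0,0.006,0],[0,0,0.003,0],[0,0,0,0],[0,0,0,0]]

```text
t: 9.48
eef_pos: [0.5006, -0.3569, 0.0373]
eef_rot: [0.002, 0.833, 0.553, 0.001]
force: [0.1, 0.1, -1.9]
gripper_width: 0.295
finger_force: 59.6
```

Emit:
apply_moves:
  steps:
    - [[0,0,0.0015,0],[0,0,0.001,0],[0,0,0,0],[0,0,0,0]]

```text
t: 9.82
eef_pos: [0.5005, -0.3572, 0.0359]
eef_rot: [0.001, 0.833, 0.553, 0.001]
force: [-2.0, 2.9, 8.7]
gripper_width: 0.296
finger_force: 60.9
```

Emit:
apply_moves:
  steps:
    - [[0,0,-0.001,0],[0,0,0,0],[0,0,0,0],[0,0,0,0],[0,0,0,0],[0,0,0,0]]
  gripper: 100

```text
t: 10.32
eef_pos: [0.499, -0.3562, 0.0341]
eef_rot: [-0.0, 0.833, 0.553, -0.0]
force: [-0.0, 0.4, 0.0]
gripper_width: 0.999
finger_force: 0.0
```

Emit:
apply_moves:
  steps:
    - [[0,0,-0.02,0],[0,0,-0.03,0],[0,0,-0.04,0],[0,0,-0.04,0],[0,0,-0.04,0],[0,0,-0.025,0],[0,0,0,0]]

```text
t: 10.9
eef_pos: [0.5014, -0.3593, 0.2357]
eef_rot: [0.005, 0.834, 0.552, 0.002]
force: [0.1, -1.5, 0.2]
gripper_width: 1.004
finger_force: 0.0
```

Run:
```python
from h import *
s=sense(); print(s["eef_pos"],s["eef_rot"],s["gripper_width"])
im=capture("wrist"); cv2.imwrite("pics/w6.png",im)
im=capture("top"); c=calibration("top"); cv2.imwrite("pics/t6.png",im)
# lever: refined from mask
hsv=cv2.cvtColor(im,cv2.COLOR_BGR2HSV)
m=((hsv[...,0]<18)&(hsv[...,1]>90)).astype(np.uint8)*255; w=m*0; w[205:250,95:225]=m[205:250,95:225]
k=max(cv2.findContours(w,cv2.RETR_EXTERNAL,cv2.CHAIN_APPROX_NONE)[0],key=cv2.contourArea)
# arm axis: mid rows for columns between bosses
cols=range(128,186); P=[]
for u in cols:
    r=np.where(w[:,u])[0]; P.append(onz(c,u,r.mean(),.039)[:2])
P=np.array(P); a=np.polyfit(P[:,1],P[:,0],1); print("x = %.4f*y + %.4f"%tuple(a),"angle dev",np.degrees(np.arctan(a[0])))
print("hub end",onz(c,k[:,0,0].max(),229,.049),"eye end",onz(c,k[:,0,0].min(),224,.041))
```

```text
[ 0.501374   -0.35926728  0.23569748] [0.00511739 0.83355364 0.55240963 0.00239578] 1.0038219269737314
x = 0.0365*y + 0.5302 angle dev 2.089632716338653
hub end [0.53533166 0.17324475 0.049     ] eye end [0.5430927  0.42001421 0.041     ]
```

View pics/w6.png

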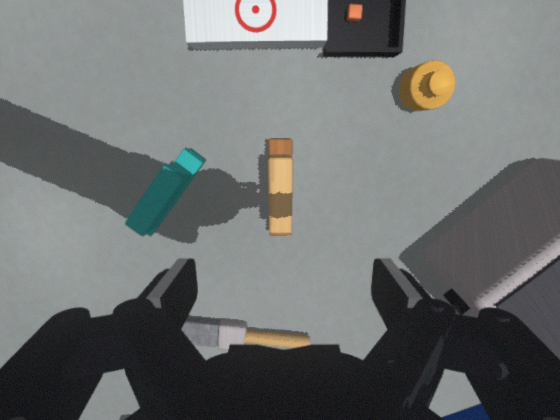

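The picture shows the scraper standing upright and released at (280,187), clear of the fixture. The lever measurements are consistent: hub to eye is 0.211 m against 0.210 m.

Emit:
apply_moves:
  steps:
    - [[0,0,0,-0.121],[0,0,0,-0.121],[0,0,0,-0.121],[0.04,0,0,0],[0.04,0,0,0],[0.04,0,0,0],[0.04,0,0,0],[0.04,0,0,0]]

```text
t: 11.67
eef_pos: [0.5049, -0.154, 0.2271]
eef_rot: [-0.002, 0.72, 0.694, -0.001]
force: [1.9, 0.5, -0.5]
gripper_width: 0.998
finger_force: 0.0
```

Emit:
apply_moves:
  steps:
    - [[0.04,0.002,0,0],[0.04,0.002,0,0],[0.04,0.002,0,0],[0.04,0.002,0,0],[0.04,0.002,0,0],[0.04,0.002,0,0],[0.04,0.002,0,0],[0.04,0.002,0,0]]

```text
t: 12.33
eef_pos: [0.5326, 0.1647, 0.2272]
eef_rot: [-0.001, 0.72, 0.694, -0.002]
force: [0.5, 0.3, -0.6]
gripper_width: 1.0
finger_force: 0.0
```

Emit:
apply_moves:
  steps:
    - [[0.036,0,0,0],[0.03,0,0,0],[0.02,0,0,0],[0.01,0,0,0],[0,0,0,0],[0,0,0,0]]

```text
t: 12.83
eef_pos: [0.5373, 0.2573, 0.228]
eef_rot: [0.0, 0.72, 0.694, -0.002]
force: [0.7, -1.1, 1.2]
gripper_width: 1.003
finger_force: 0.0
```

Run:
```python
from h import *
s=sense(); c=calibration("wrist"); im=capture("wrist"); cv2.imwrite("pics/w7.png",im)
print(s["eef_pos"],s["eef_rot"],s["gripper_width"])
for P in [(.5373,.1955,.049),(.5451,.406,.041),(.540,.2685,.039)]: print(P,proj(c,P).round(1))
print("tcp axis at arm", proj(c,[*s["eef_pos"][:2],.039]).round(1))
hsv=cv2.cvtColor(im,cv2.COLOR_BGR2HSV)
m=((hsv[...,0]<18)&(hsv[...,1]>90)&(hsv[...,2]>50)).astype(np.uint8)*255
for v in range(20,260,20):
    r=np.where(m[v,200:360])[0]
    if len(r): u=200+(r.min()+r.max())/2; print(v,200+r.min(),200+r.max(),onz(c,u,v,.039)[:2].round(4))
```

```text
[0.53727062 0.25730744 0.22802597] [ 2.49680578e-04  7.20218693e-01  6.93745365e-01 -1.52966399e-03] 1.003387455784802
(0.5373, 0.1955, 0.049) [286.8 244.4]
(0.5451, 0.406, 0.041) [287.1  47.7]
(0.54, 0.2685, 0.039) [286.9 181.1]
tcp axis at arm [284.8 190.9]
40 275 298 [0.5448 0.4137]
60 278 295 [0.5441 0.3948]
80 279 294 [0.5434 0.3754]
100 279 294 [0.5427 0.3556]
120 279 294 [0.542  0.3351]
140 279 293 [0.5407 0.3141]
160 279 293 [0.5399 0.2923]
180 280 293 [0.5396 0.2698]
200 200 293 [0.4926 0.2482]
220 275 297 [0.5373 0.2223]
240 269 304 [0.537  0.1971]
```

View pics/w7.png

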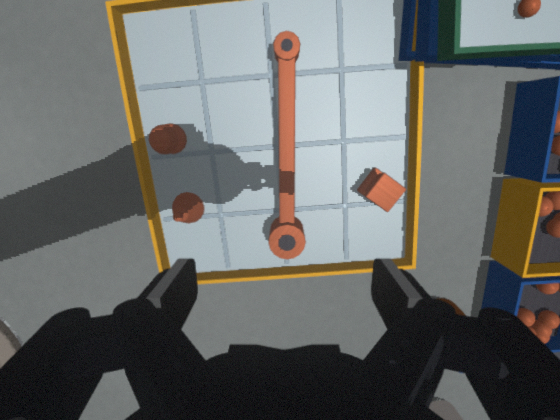

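The picture shows the lever with its hub at (287,239), eye at (287,45) and arm vertical at column 286.5. The bell, finial and plinth stand clear of the fingers' path.

Emit:
apply_moves:
  steps:
    - [[0.0135,0.0025,0,0],[0,0,0.035,0],[0,0,0.04,0],[0,0,0.04,0],[0,0,0.035,0],[0,0,0.03,0],[0,0,0.015,0],[0,0,0,0]]

```text
t: 13.55
eef_pos: [0.5383, 0.2701, 0.0304]
eef_rot: [-0.001, 0.721, 0.693, -0.004]
force: [-0.2, -0.5, -0.5]
gripper_width: 1.001
finger_force: 0.0
```

Emit:
apply_moves:
  steps:
    - [[0,0,0.01,0],[0,0,0.006,0],[0,0,0,0],[0,0,0,0]]

```text
t: 13.88
eef_pos: [0.5415, 0.2724, 0.0191]
eef_rot: [0.0, 0.72, 0.694, 0.001]
force: [-0.1, 0.8, 0.4]
gripper_width: 1.0
finger_force: 0.0
```

Emit:
apply_moves:
  steps:
    - [[0,0,0.003,0],[0,0,0,0],[0,0,0,0],[0,0,0,0]]

```text
t: 14.22
eef_pos: [0.541, 0.2723, 0.0157]
eef_rot: [0.0, 0.72, 0.694, 0.0]
force: [-0.5, 0.8, -0.6]
gripper_width: 0.998
finger_force: 0.0
```

Emit:
apply_moves:
  steps:
    - [[0,0,0.002,0],[0,0,0,0],[0,0,0,0],[0,0,0,0],[0,0,0,0],[0,0,0,0],[0,0,0,0],[0,0,0,0]]
  gripper: 0
  squeeze: 100

```text
t: 14.88
eef_pos: [0.5407, 0.2721, 0.0136]
eef_rot: [-0.0, 0.72, 0.694, -0.0]
force: [-1.8, -0.0, 4.5]
gripper_width: 0.189
finger_force: 98.6
```

Emit:
apply_moves:
  steps:
    - [[0,0,0,0],[0,0,0,0],[0,0,-0.005,0],[0,0,-0.01,0],[0,0,-0.015,0],[0,0,-0.015,0],[0,0,0,0],[0,0,0,0]]

```text
t: 15.55
eef_pos: [0.5412, 0.2724, 0.0587]
eef_rot: [0.0, 0.72, 0.694, 0.001]
force: [-0.4, 0.4, -6.2]
gripper_width: 0.186
finger_force: 98.2
```

Emit:
apply_moves:
  steps:
    - [[0,0,-0.015,0],[0,0,-0.02,0],[0,0,-0.02,0],[0,0,-0.01,0],[-0.01,0.002,0,0],[-0.02,0.003,0,0],[-0.025,0.004,0,0],[-0.028,0.004,0,0]]

```text
t: 16.22
eef_pos: [0.5493, 0.188, 0.1213]
eef_rot: [-0.001, 0.719, 0.695, -0.001]
force: [0.6, -0.2, -6.1]
gripper_width: 0.191
finger_force: 98.5
```

Emit:
apply_moves:
  steps:
    - [[-0.028,0.004,0,0],[-0.028,0.004,0,0],[-0.028,0.004,0,0],[-0.028,0.004,0,0],[-0.028,0.004,0,0],[-0.028,0.004,0,0],[-0.028,0.004,0,0],[-0.028,0.004,0,0]]

```text
t: 16.88
eef_pos: [0.5726, -0.0385, 0.1214]
eef_rot: [-0.001, 0.72, 0.694, -0.001]
force: [1.4, 1.0, -5.2]
gripper_width: 0.192
finger_force: 98.5
```

Emit:
apply_moves:
  steps:
    - [[-0.025,0.004,0,0],[-0.02,0.003,0,0],[-0.015,0,0,0],[-0.007,0,0,0],[0,0,0,0.03],[0,0,0,0.06],[0,0,0,0.07],[0,0,0,0.07]]

```text
t: 17.55
eef_pos: [0.5777, -0.1028, 0.1218]
eef_rot: [-0.001, 0.796, 0.606, -0.001]
force: [0.0, 0.0, -6.4]
gripper_width: 0.186
finger_force: 98.5
```

Emit:
apply_moves:
  steps:
    - [[0,0,0,0.06],[0,0,0,0.05],[0,0,0,0.025],[0,0,0,0],[0,0,0,0],[0,0,0,0]]

```text
t: 18.05
eef_pos: [0.5786, -0.1033, 0.1229]
eef_rot: [-0.0, 0.834, 0.552, -0.0]
force: [0.2, -0.1, -6.0]
gripper_width: 0.189
finger_force: 98.5
```

Run:
```python
from h import *
s=sense(); print(s["eef_pos"],s["eef_rot"],s["force"],s["moment"],fix(s["eef_pos"]))
q=s["eef_rot"]; print("tool y deg",np.degrees(np.arctan2(q[2]**2-q[1]**2,2*q[1]*q[2])))
a=capture("scene"); b=capture("wrist"); cv2.imwrite("pics/s8.png",np.hstack([cv2.resize(a[120:290,170:370],None,fx=2.2,fy=2.2),b[0:374,150:500]]))
cv2.imwrite("pics/scene8.png",a)
c=calibration("scene"); R=np.array([F+X*0-Y*.045]).ravel(); 
for n,y,h in [("hubtop",-.045,.044),("eyetop",.165,.036),("tcp",0.028,.034)]:
    p=proj(c,[*(F+Y*y),s["eef_pos"][2]-.0087+h]); print(n,p.round(1),((p-[170,120])*2.2).round(0))
```

```text
[ 0.57863487 -0.10329093  0.12289835] [-3.14420845e-04  8.33747662e-01  5.52145547e-01 -1.79910223e-04] [ 0.24946506 -0.10651524 -6.03419626] [ 0.05430559 -0.01842473  0.03234321] [-1.  29.7]
tool y deg -22.97133233795523
hubtop [269.3 139.1] [218.  42.]
eyetop [272.6 195.5] [226. 166.]
tcp [270.4 159.1] [221.  86.]
```

View pics/s8.png

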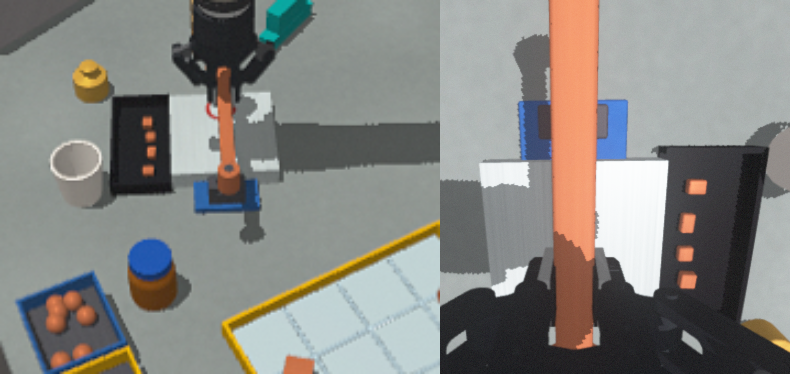

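The left half shows the lever held over the pad, with its eye at about (228,173) over the vee rest and the nubs still in the trough. The right half shows the arm straight along the pad's y axis. I'll check the tilt by triangulating the eye.

Run:
```python
from h import *
from scipy.optimize import least_squares
s=sense(); zt=s["eef_pos"][2]-.0087
obs={}
for n in ("top","scene"):
    c=calibration(n); im=capture(n); hsv=cv2.cvtColor(im,cv2.COLOR_BGR2HSV)
    m=((hsv[...,0]<18)&(hsv[...,1]>110)&(hsv[...,2]>70)).astype(np.uint8)*255
    e=proj(c,[*(F+Y*.167),zt+.036]).round().astype(int); w=m*0; w[e[1]-14:e[1]+16,e[0]-16:e[0]+16]=m[e[1]-14:e[1]+16,e[0]-16:e[0]+16]
    y,x=np.where(w); print(n,e,len(x),x.min(),x.max(),y.min(),y.max())
    cv2.imwrite(f"pics/e_{n}.png",cv2.resize(im[e[1]-25:e[1]+25,e[0]-35:e[0]+35],None,fx=5,fy=5))
cv2.imwrite("pics/e.png",np.hstack([cv2.imread("pics/e_top.png"),cv2.imread("pics/e_scene.png")]))
print(s["dq"].round(4),s["t"])
```

```text
top [282 176] 230 276 297 170 188
scene [273 196] 197 269 278 182 207
[ 0.0009 -0.0019  0.0016 -0.0041  0.0005 -0.0003 -0.0031] 18.15
```

View pics/e.png

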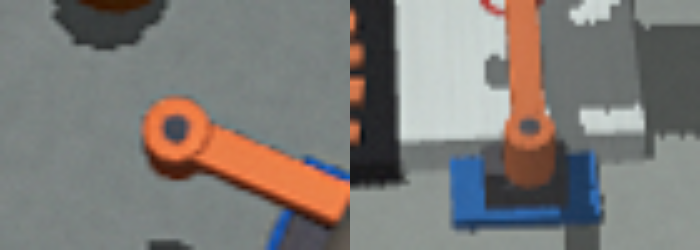

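In both views the eye's hole, at (282,177) in top and (274,196) in scene, lies within 1 px of where a level lever would put it. The lever is level, in place and still, so I hand the job in.

```bash
python3 -c "
from plant import ctrl
print(ctrl.finish_job())"
```

```text
the job is handed in; nothing more can be done
None
```

I handed the job in at about 18 s, verdict not shown: the nubs were in the trough, the scraper stood released on the table, and the lever was held level about 84 mm above the pad with its hub over the ring; I viewed 12 pictures, over the limit of 10.

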